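# Check both sprung corners of a mirror mount

### The arm

A 7-joint arm with a two-finger parallel gripper is mounted at the origin on the work surface; the furniture and walls round the work are solid. World frame = base frame: x ahead of the robot, y to its left, z up, the work surface at z = 0. Lengths are in m, angles in rad, forces in N, time in s.
With the tool pointing down it reaches from about 0.4 to 0.85 m from the base axis. Payload 10.4 kg.
Tool frame: the origin (TCP) lies on the centre line of the jaws, within the pads' length; the fingertips stand 11 mm ahead of it and the grasp point (between the pads) lies 8 mm behind it; z points along the fingers, y is the line along which they close (so a half turn about z gives the same grasp; the last joint's range is limited). The gripper opens to 87 mm and grips with 3 to 60 N. Pads are 19 mm wide; open, the fingers measure 117 mm over their backs; the gripper's body (75 mm by 190 mm) begins 51 mm behind the grasp point.
Start: joints at [1.274, 0.332, -0.065, 1.46, 0.022, 1.35, -0.088], TCP at [0.169, -0.602, 0.234] pointing down, gripper open.
Joint ranges: [-2.6, 2.6], [-0.5, 2.12], [-1.47, 1.34], [0.16, 2.42], [-1.27, 4.41], [0.06, 2.06], [-2.6, 2.6]. Speed limits (rad/s): [2.22, 2.22, 2.79, 2.79, 3.14, 3.14, 3.14].

### API

Orientations are given as a unit quaternion [x, y, z, w].
In Python, from bench import r gives the robot as it stands.
- The arm moves only by the shell command python3 -m pendant 'ROWS' [OPENING] [FORCE]. ROWS is JSON, a list of rows, each a list of 4 numbers: the shift along the tool's x, y, z in m, then the turn about the tool's z in rad. A call has 1 to 8 rows; each row shifts and turns the commanded pose from where the row before left it, along the tool's axes as they then stand; what a row does not reach is not made up. A row lasts 1/12 s, in which the tool goes at most 41.7 mm and 7.16 degrees, less where a joint would pass 70% of its speed; a pose out of reach is approached as far as the arm can. A call with a gripper value outside its range is refused whole. OPENING is the opening, from 0 (shut) to 1 (fully open), set as the call begins (- or left out, the last holds). The fingers move at their own pace and stop on an object; FORCE is the grip in N (left out, the last holds). Time passes only in rows, so rows that do not move let the fingers close. It gives the time, the measured TCP pose, the force, the opening and the grip force at its end, in the units of the state.
- r.read_state(): the state, without advancing time (a new reading comes with each control period).
- r.camera(name): name is "scene" or "top"; returns a dict with "img" (420x560x3 uint8, red, green, blue), "camera_matrix" (3x3 intrinsics, pixels), "xyz" and "attitude" of the camera in the world. Camera axes: x right, y down, z forward; pixel columns grow to the right and rows downward; lengths in m; the calibration is good to about 2 mm. A picture is of the moment at which its call begins. There is no depth.
- r.close_job(): hands the job in; it is judged then, once.
Trained networks look in the newest picture that a camera, given by its name, has taken for a name from the list of things; names that differ only in an ending like _2 or _b are one class to them, and where a whole thing is asked for, a point or a joint stands for the part that bears it (a point fixed in the world has none). Each returns a list of dicts, best first, with "score" (0 to 1); they miss things now and then, are a little off and sometimes report something else, mostly with a low value. They report only what shows in the picture. A call takes as long as a camera call.
- r.outline_of(thing, camera): "mask" (420x560 bool, what is visible of it) and "bbox" ([centre column, centre row, width, height] in pixels, round what is visible of it).
The state is a dict: "time": time; "joint_positions": joint angles; "joint_vel": joint speeds; "joint_torque": joint torques, N m; "ee_pos": TCP position; "eef_rot": TCP orientation; "ft_force": force on the tool from outside, world axes, zero at the start; "torque": the same for the moment, N m; "width": finger opening in m; "grip_force": force on a finger pad.
Only numpy, scipy, OpenCV 4.12 (cv2) and the standard library are available. Lean on these libraries where they do the work, as an engineer would, in place of code of your own. Each camera call takes 0.05 s, during which the arm holds its last target. There are 200 camera calls.

### The job

Check the springs of the mirror mount. With the fingertips, press the red corner pad down until the red pointer is level with the red mark on its scale, not beyond it, keep it there for about a second and let it spring back up; then do the same with the blue corner pad, blue pointer and blue mark. Only press the pads: do not lift, carry or move the transformer, choke and capacitor that stand round the mount.

Things in the scene. Friction and masses are not known exactly. Their poses are not given: they have to be found in the camera images.
- mirror_mount: Fixed tilt mount: aluminium base 125 x 185 x 12 mm, over it a dark three-armed plate with a round mirror, on a pivot at its far corner (x +40, y 0 mm) and two springs under its near corners (pads: red -30, +75; blue -30, -75). White scales stand at (-50, +119) and (-50, -119). Nothing is higher than 64 mm. Origin: centre of the underside; x away from the robot at yaw 0, y left, z up.
- red_top (a point): Centre of the top of the red pad, a button of 26 mm diameter and 6 mm height on the left near corner; at rest 58 mm above the bench. Press straight down within 8 mm of the centre: it starts to move at about 2 N, takes 0.35 N more per mm, to a hard stop at 15 mm, and springs back when released. Pressing one pad hardly moves the other corner.
- blue_top (a point): Centre of the top of the blue pad on the right near corner; same size, height, spring and travel as the red one.
- red_tip (a point): Tip of the red pointer, a 3 mm thick rod that reaches from the red corner (43 mm towards -x and +y from the pad's centre in the mount's frame) to the front of the left scale. At rest 48 mm above the bench; it goes down 1.5 mm for each mm that the red pad is pressed.
- blue_tip (a point): Tip of the blue pointer in front of the right scale (mirror image of the red one): at rest 48 mm above the bench, goes down 1.5 mm for each mm that the blue pad is pressed.
- red_mark (a point): The red mark: mid-height of a red bar (18 mm long, 3 mm tall) on the outer half of the left scale; the red pointer's tip comes to its inner end, where the origin is (z up). At its outer end it carries a red tab 13 x 14 mm seen from above, 4 mm thick, at the same mid-height. Already set, 8 to 18 mm below the resting pointer, differently each time; not to be touched.
- blue_mark (a point): The blue mark on the right scale, likewise set 8 to 18 mm below the resting blue pointer, independently of the red one.
- tilt_red (a joint): Tilt of the plate under the red pad (rad): 0 at rest, 0.15 at the stop; the red pad goes down 102 mm per rad.
- tilt_blue (a joint): Tilt of the plate under the blue pad (rad): 0 at rest, 0.15 at the stop; the blue pad goes down 102 mm per rad.
- red_pad: The red pad itself; origin at the centre of its underside, 6 mm below its top.
- blue_pad: The blue pad itself; origin at the centre of its underside, 6 mm below its top.
- standards_case: Open black case, fixed, right of the mount, 125 x 190 x 52 mm; its sloping open lid reaches 178 mm above the bench, left end near x 0.63, y -0.12 m. Origin: centre of its underside. Keep the gripper's body clear of it, and of the fixed dark drawer cabinet (237 mm tall) between robot and mount, whose far face is at x 0.36 m, drawers open to x 0.41 m (y -0.13 to -0.01 m).
- transformer: Loose small yellow and black transformer, 30 x 40 x 28 mm, standing near the mount; origin at the centre of its underside. Bystander.
- choke: Loose copper-wound ring choke, 40 x 49 x 14 mm, lying near the mount; origin at the centre of its underside. Bystander.
- capacitor: Loose black can capacitor, 25 mm in diameter, 40 mm tall, standing near the mount; origin at the centre of its underside. Bystander.

How it is judged:
By the outcome, as a careful person would: the job done as asked, in the order asked, and still so for the second after the job is handed in, with the robot touching nothing.
It also fails if it takes over 51 s, if anything falls off the work surface, if the arm or the gripper's body presses on something with over 40 N, if the wrist force passes 120 N, or if a joint passes its speed limit or range.

## Working session

There is one attempt and no reset: what is moved stays moved. The work goes in short steps, Python scripts to look and compute and a shell command to move; the robot and the scene stay as the last step left them, time stands still between calls to the robot, and variables do not carry over. Pictures are saved under pics/ and viewed, at most 10 in all, crops included, and the job is handed in when it is done.

```bash
mkdir -p pics
cat > h.py <<'E'
import numpy as np,cv2
from bench import r
from scipy.spatial.transform import Rotation as R
def cam(n):
    c=r.camera(n); K=np.array(c["camera_matrix"]); a=np.array(c["attitude"],float)
    M=R.from_quat(a).as_matrix() if a.size==4 else a.reshape(3,3)
    return c["img"],K,np.array(c["xyz"]),M
def ray(uv,K,M):
    return M@np.linalg.inv(K)@np.array([uv[0],uv[1],1.])
def atz(uv,z,K,p,M):
    d=ray(uv,K,M); return p+d*(z-p[2])/d[2]
def proj(X,K,p,M):
    q=K@M.T@(np.array(X)-p); return q[:2]/q[2]
def save(n,img): cv2.imwrite("pics/"+n,img[:,:,::-1])
E
python3 - <<'E'
from h import *
s=r.read_state();print(s)
Z=dict(red_top=.058,blue_top=.058,red_tip=.048,blue_tip=.048,red_mark=.035,blue_mark=.035,mirror_mount=.05,transformer=.028,choke=.014,capacitor=.04,standards_case=.05)
for n in("scene","top"):
    i,K,p,M=cam(n);save(n+"0.png",i);print(n,K.tolist(),p,M.round(3).tolist())
    for t,z in Z.items():
        for o in r.outline_of(t,n)[:2]:
            m=np.argwhere(o["mask"]).mean(0)[::-1]
            print(t,round(o["score"],2),np.round(o["bbox"],1),m.round(1),atz(m,z,K,p,M).round(4))
E
```

```text
{'time': 0.0, 'joint_positions': array([ 1.27439507,  0.33284561, -0.06469798,  1.46094443,  0.0215985 ,
        1.34990959, -0.08848036]), 'joint_vel': array([-9.59821431e-04,  1.87549764e-05,  2.03773143e-03, -8.97542188e-05,
       -1.53962200e-04, -7.40811629e-04, -1.76563851e-03]), 'joint_torque': array([-4.27491577e-04, -6.23266625e+01,  2.42836325e-02, -3.89897060e+01,
       -6.13914547e-02,  3.99952219e-02,  1.92689217e-04]), 'ee_pos': array([ 0.16888759, -0.60135775,  0.23276884]), 'eef_rot': array([ 9.90640864e-01,  1.36492417e-01, -1.28903351e-04, -6.93901766e-04]), 'ft_force': array([ 0.75931148, -0.54201379, -0.09831311]), 'torque': array([-0.0040801 , -0.00211613,  0.0034311 ]), 'grip_force': 0.0, 'width': 0.08731579123440489}
scene [[537.9210619500153, 0.0, 276.7262007049575], [0.0, 537.9210619500153, 211.97966851310628], [0.0, 0.0, 1.0]] [0.01620411 0.69987584 0.57801815] [[-0.787, -0.305, 0.535], [-0.616, 0.415, -0.67], [-0.018, -0.857, -0.515]]
blue_top 0.67 [299.4 226.   12.2   6.6] [301.5 227. ] [0.4891 0.0384 0.058 ]
red_tip 0.95 [275.4 254.5  91.4  61.4] [264.1
[... 946 characters left out ...]
.058 ]
red_tip 0.6 [211.8 241.6 129.2  76.1] [215.5 241.2] [0.522  0.1053 0.048 ]
blue_tip 0.81 [212.8 242.5 123.9  75.8] [216.3 241.2] [0.522 0.104 0.048]
mirror_mount 0.94 [214.4 236.3 159.4  83.2] [218.  239.8] [0.5244 0.1007 0.05  ]
transformer 0.85 [166.6 190.6  19.1  23.9] [164.6 191.4] [0.6178 0.2069 0.028 ]
transformer 0.16 [211.8 243.1 129.3  73.3] [215.9 240.9] [0.5252 0.1065 0.028 ]
choke 0.64 [251.6 188.   20.5   8.4] [251.4 187.3] [0.6326 0.0433 0.014 ]
choke 0.61 [254.5 256.6  12.6  10.7] [254.9 256.9] [0.4982 0.0335 0.014 ]
capacitor 0.57 [188.9 290.   16.   15.7] [188.6 289.7] [0.434  0.1512 0.04  ]
capacitor 0.36 [167.5 191.5  16.2  25.2] [165.  192.3] [0.6134 0.2039 0.04  ]
```

Run:
```python
import cv2
a=cv2.imread("pics/top0.png")[150:320,110:310];b=cv2.imread("pics/scene0.png")[190:330,160:360]
cv2.imwrite("pics/top1.png",cv2.resize(a,None,fx=3.5,fy=3.5,interpolation=2))
cv2.imwrite("pics/scene1.png",cv2.resize(b,None,fx=4,fy=4,interpolation=2))
```

```text
(no output)
```

View pics/top1.png

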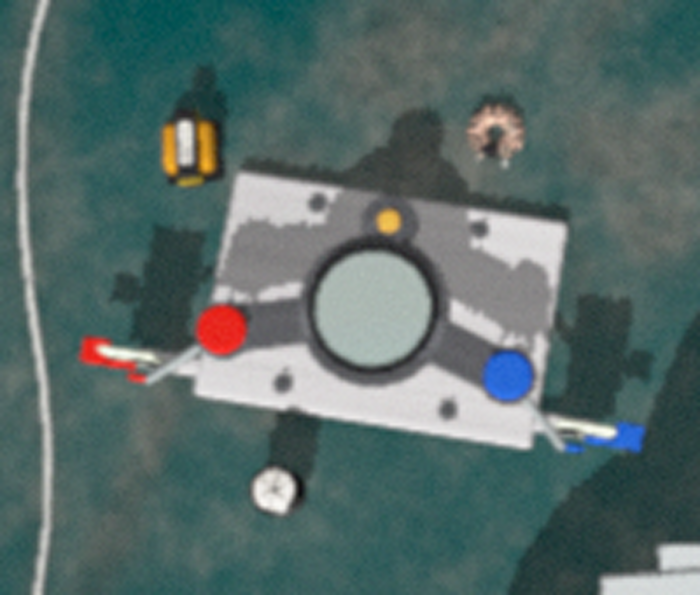

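View pics/scene1.png

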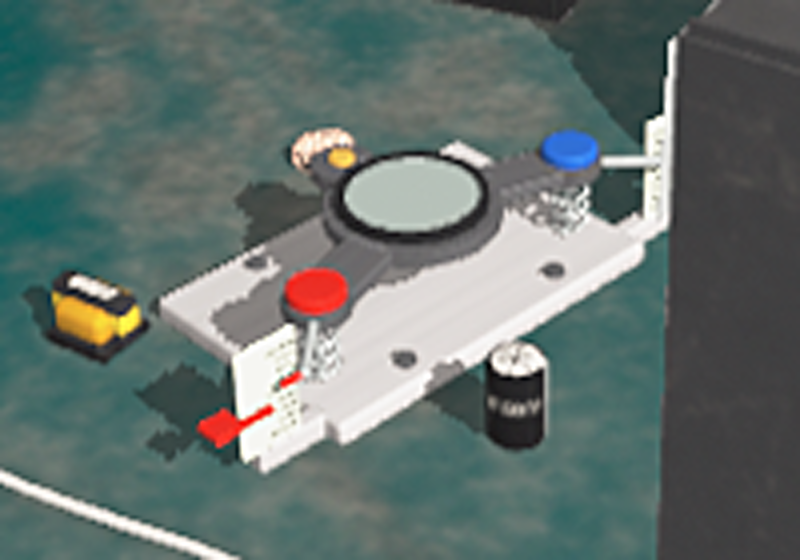

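View pics/scene0.png

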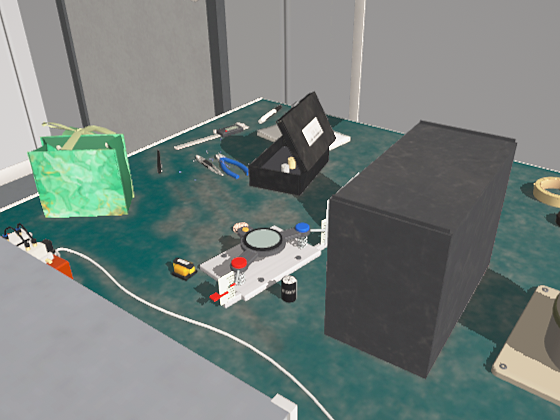

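The mount is yawed about -8°. In the top view the red pad is at about (173,244), the blue pad at (255,257), the red tab at (138,250) and the blue tab at (290,275). The blue scale's outer half is hidden from the scene camera behind the cabinet, so I need the top view, and possibly shadows, for its mark. I'll fit the pose and zoom in.

```bash
cat > fit.py <<'E'
from h import *
from scipy.optimize import least_squares
def cen(i,c,box=None):
    f=i.astype(int);R_,G,B=f[...,0],f[...,1],f[...,2]
    m=((R_>150)&(G<80)&(B<80)) if c=="r" else ((B>150)&(R_<90)&(G<150))
    if box: k=np.zeros_like(m);k[box[2]:box[3],box[0]:box[1]]=1;m&=k
    return m
def P(l,x,y,w): c,s=np.cos(w),np.sin(w);return np.array([x+c*l[0]-s*l[1],y+s*l[0]+c*l[1],l[2]])
E
python3 - <<'E'
from fit import *
it,K,p,M=cam("top"); isc,Ks,ps,Ms=cam("scene")
def cm(m): return np.argwhere(m).mean(0)[::-1]
rt=cm(cen(it,"r",(165,182,235,253)));bt=cm(cen(it,"b",(245,264,248,266)))
rs=cm(cen(isc,"r",(229,249,255,270)));bs=cm(cen(isc,"b",(290,313,220,233)))
print(rt,bt,rs,bs)
A=atz(rt,.056,K,p,M);B=atz(bt,.056,K,p,M);C=atz(rs,.056,Ks,ps,Ms);D=atz(bs,.056,Ks,ps,Ms)
print("top",A,B,np.linalg.norm(A-B),"scene",C,D,np.linalg.norm(C-D))
for a,b in((A,B),(C,D)):
    w=np.arctan2(*(a-b)[[1,0]])-np.pi/2; mid=(a+b)/2
    o=mid[:2]+.03*np.array([np.cos(w),np.sin(w)]);print("pose",o,np.degrees(w))
    for n,l in dict(rtip=(-.0604,.1054,.048),btip=(-.0604,-.1054,.048),rsc=(-.05,.119,.06),bsc=(-.05,-.119,.06),piv=(.04,0,.06)).items():
        X=P(l,*o,w);print(n,X.round(4),"top",proj(X,K,p,M).round(1),"scene",proj(X,Ks,ps,Ms).round(1))
def z(i,x0,x1,y0,y1,f): return cv2.resize(i[y0:y1,x0:x1],(400,300) if f else None,interpolation=cv2.INTER_NEAREST)
a=z(isc,205,245,270,300,1);b=z(it,130,170,225,255+0,1)
c=z(it,262,302,230,260,1);d=z(it,262,302,255,285,1)
save("zoom.png",np.vstack([np.hstack([a,b]),np.hstack([c,d])]))
E
```

```text
[172.73248408 243.68789809] [254.62580645 257.04516129] [238.68794326 262.31914894] [302.38317757 226.99065421]
top [0.51498813 0.18151921 0.056     ] [0.49344046 0.03312046 0.056     ] 0.14995496864009653 scene [0.5107573  0.18365915 0.056     ] [0.48962823 0.03486248 0.056     ] 0.15028934626212923
pose [0.53390296 0.103009  ] -8.261675163068135
rtip [0.4893 0.216  0.048 ] top [153.6 258. ] scene [235.6 281. ]
btip [0.459  0.0074 0.048 ] top [268.5 276.8] scene [325.  229.6]
rsc [0.5015 0.228  0.06  ] top [146.  250.4] scene [224.2 275.9]
bsc [ 0.4673 -0.0076  0.06  ] top [277.  271.8] scene [325.9 219. ]
piv [0.5735 0.0973 0.06  ] top [220.4 212.4] scene [244.3 225.2]
pose [0.5298948  0.10504314] -8.081946739108941
rtip [0.4849 0.2179 0.048 ] top [152.4 260.4] scene [236.8 282.7]
btip [0.4553 0.0092 0.048 ] top [267.5 278.8] scene [326.1 230.7]
rsc [0.4971 0.2299 0.06  ] top [144.7 252.8] scene [225.4 277.5]
bsc [ 0.4637 -0.0057  0.06  ] top [275.9 273.8] scene [327. 220.]
piv [0.5695 0.0994 0.06  ] top [219.2 214.5] scene [245.2 226.5]
```

View pics/zoom.png

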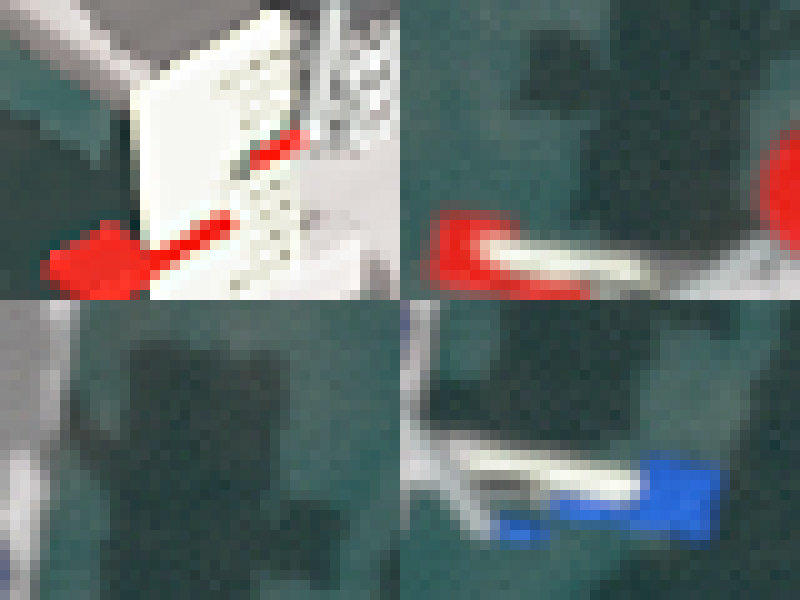

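Run:
```python
from fit import *
ims=[]
for k in range(4): i,K,p,M=cam("top");ims.append(i.astype(float))
im=np.mean(ims,0);print("noise",np.std(ims,0).mean())
np.save("topavg.npy",im)
o=(.5339,.1030,np.radians(-8.2))
def rect(x0,x1,y0,y1,z,s=.0005):
    # rows: x from x1 down to x0, cols: y from y1 down to y0
    pts=[(x1,y1),(x1,y0),(x0,y0),(x0,y1)]
    W=int(round((y1-y0)/s));H=int(round((x1-x0)/s))
    src=np.float32([proj(P((a,b,z),*o),K,p,M) for a,b in pts]);dst=np.float32([(0,0),(W,0),(W,H),(0,H)])
    return cv2.warpPerspective(im.astype(np.float32),cv2.getPerspectiveTransform(src,dst),(W,H),flags=cv2.INTER_CUBIC)
# left: y 0.07..0.17 ; right mirrored range
L=rect(-.07,.07,.06,.16,0);Rr=rect(-.07,.07,-.16,-.06,0)
np.save("L.npy",L);np.save("R.npy",Rr)
v=np.hstack([L,np.zeros((280,8,3)),Rr]);v=cv2.resize(np.clip(v*1.6,0,255).astype(np.uint8),None,fx=1.9,fy=1.9,interpolation=0)
for k in range(0,15):
    y=int(k*10/.5*1.9);cv2.line(v,(0,y),(6,y),(255,255,0),1)
for k in range(0,11):
    x=int(k*10/.5*1.9);cv2.line(v,(x,0),(x,6),(255,255,0),1);cv2.line(v,(x+int(208*1.9),0),(x+int(208*1.9),6),(255,255,0),1)
save("rect.png",v)
```

```text
noise 1.982171601982931
```

View pics/rect.png

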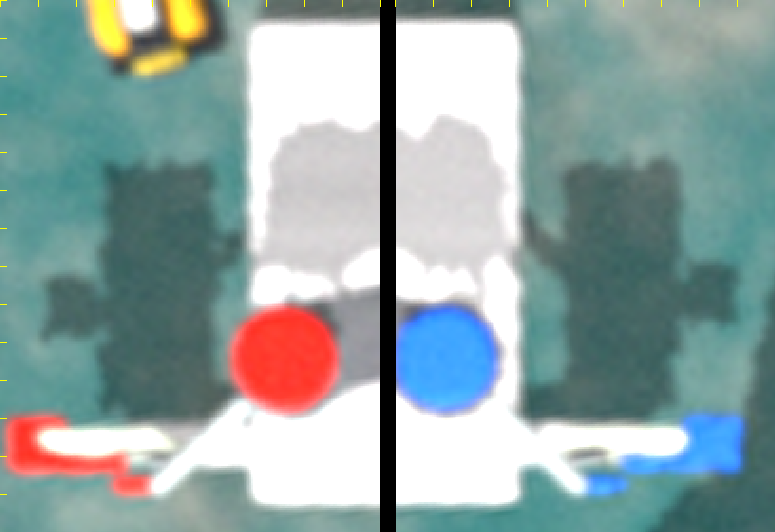

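The rectified top view shows the shadows clearly. Scale-top shadow edges are at rows 165 (red) and 160 (blue), and tab shadows are centred near rows 305 (red) and 290 (blue), at 3.8 px/mm. I'll measure them below pixel resolution, plus the red tip and mark in the scene camera.

```bash
cat > red.py <<'E'
from fit import *
def redz(n=3,verbose=True):
    f=np.zeros((420,560,3))
    for k in range(n): i,K,p,M=cam("scene");f+=i
    f/=n
    red=np.clip((f[...,0]-(f[...,1]+f[...,2])/2)/200,0,1)  # redness
    return red,K,p,M,f
E
python3 - <<'E'
from red import *
L=np.load("L.npy").mean(2);Rr=np.load("R.npy").mean(2)
X=lambda row:70-row*.5
def edge(prof,r0,r1,rising):
    s=prof[r0:r1];hi,lo=np.percentile(s,90),np.percentile(s,10);m=(hi+lo)/2
    b=(s<m);k=[j for j in range(len(s)-1) if b[j]!=b[j+1] and b[j+1]==(not rising)]
    return [round(X(r0+j+(s[j]-m)/(s[j]-s[j+1])+.5),2) for j in k]
for n,I,sc,tb in(("red",L,[(60,75),(75,90),(90,108)],[(28,36),(36,44),(44,50)]),("blue",Rr,[(92,107),(107,122),(122,137)],[(155,162),(162,168),(168,176)])):
    for a,b in sc: print(n,"scale top",edge(I[:,a:b].mean(1),68,105,False))
    for a,b in tb: print(n,"tab",edge(I[:,a:b].mean(1),122,160,False),edge(I[:,a:b].mean(1),150,185,True))
# coloured tabs on top (rect at z=0)
Lc,Rc=np.load("L.npy"),np.load("R.npy")
red,K,p,M,f=redz()
save("s_red.png",cv2.resize(f[268:302,208:246].astype(np.uint8),None,fx=16,fy=16,interpolation=cv2.INTER_NEAREST))
print((red[282:302,212:240]*9).round().astype(int))
for c in(0,): 
  o=(.5299,.1050,np.radians(-8.2))
  for l in((-.0604,.1054,.048),(-.0604,.1054,.038),(-.0604,.1054,.032),(-.0604,.1174,.048),(-.05,.1405,.033),(-.05,.1,.062),(-.05,.138,.062),(-.05,.1,.0),(-.05,.138,.0)): print(l,proj(P(l,*o),K,p,M).round(2))
E
```

```text
red scale top [np.float32(26.74)]
red scale top [np.float32(26.43)]
red scale top [np.float32(27.09)]
red tab [np.float32(-2.55)] [np.float32(-17.84)]
red tab [np.float32(-2.61)] [np.float32(-18.6)]
red tab [np.float32(-3.44)] [np.float32(-18.17)]
blue scale top [np.float32(27.05)]
blue scale top [np.float32(26.57)]
blue scale top [np.float32(26.76)]
blue tab [np.float32(0.88)] [np.float32(-14.43)]
blue tab [np.float32(1.13)] [np.float32(-14.12)]
blue tab [np.float32(0.93)] [np.float32(-15.36)]
[[0 0 0 0 0 0 1 0 0 0 0 0 0 0 0 0 0 1 0 0 0 0 2 0 0 0 0 0]
 [0 0 0 0 0 0 1 0 0 0 0 0 0 0 0 0 0 0 0 0 0 6 9 3 0 0 0 0]
 [0 0 0 0 0 0 0 0 0 0 0 0 0 0 0 0 0 0 0 5 8 9 8 4 1 0 0 0]
 [0 0 0 0 0 0 0 0 0 0 0 0 0 0 0 0 0 0 8 9 9 7 3 0 0 0 0 0]
 [0 0 0 0 0 0 0 0 0 0 0 0 0 0 0 0 0 0 7 7 1 0 0 0 0 0 0 0]
 [0 0 0 0 0 0 0 0 0 0 0 0 0 0 0 0 0 0 0 0 0 0 0 0 0 0 0 0]
 [0 0 0 0 0 0 0 0 0 0 0 0 0 0 0 0 0 0 0 0 0 0 0 0 0 0 0 0]
 [0 0 0 0 0 0 0 0 0 0 0 0 0 0 0 0 0 0 0 0 0 0 0 0 0 0 0 0]
 [0 0 0 0 0 0 0 0 0 0 0 0 0 0 0 0 0 0 0 0 0 0 0 0 0 0 0 0]
 [0 0 0 0 0 0 0 1 0 0 0 0 0 0 4 6 1 0 0 1 0 0 0 0 0 0 0 0]
 [0 0 0 6 
[... 227 characters left out ...]
[9 9 9 9 9 9 9 9 9 9 4 0 0 0 0 0 0 0 0 0 0 0 0 0 0 0 0 0]
 [9 9 9 9 9 9 9 9 6 0 0 0 0 0 0 0 0 0 0 0 0 0 0 0 0 0 0 0]
 [9 9 9 9 9 9 9 7 0 0 0 0 0 0 0 0 1 0 0 0 0 0 0 0 0 0 0 0]
 [6 9 9 9 9 9 4 0 0 0 0 0 0 0 0 0 0 0 0 0 0 0 0 0 0 0 0 0]
 [1 4 9 9 9 3 0 0 0 0 0 0 0 0 0 0 0 0 0 0 0 0 0 0 0 0 0 0]
 [0 0 9 5 0 0 0 0 0 0 0 0 0 0 0 0 0 0 0 0 0 0 0 0 0 0 0 0]]
(-0.0604, 0.1054, 0.048) [236.71 282.61]
(-0.0604, 0.1054, 0.038) [237.06 287.6 ]
(-0.0604, 0.1054, 0.032) [237.27 290.56]
(-0.0604, 0.1174, 0.048) [230.82 286.03]
(-0.05, 0.1405, 0.033) [215.75 297.22]
(-0.05, 0.1, 0.062) [234.58 271.17]
(-0.05, 0.138, 0.062) [215.59 281.84]
(-0.05, 0.1, 0.0) [236.78 301.47]
(-0.05, 0.138, 0.0) [218.55 312.53]
```

View pics/s_red.png

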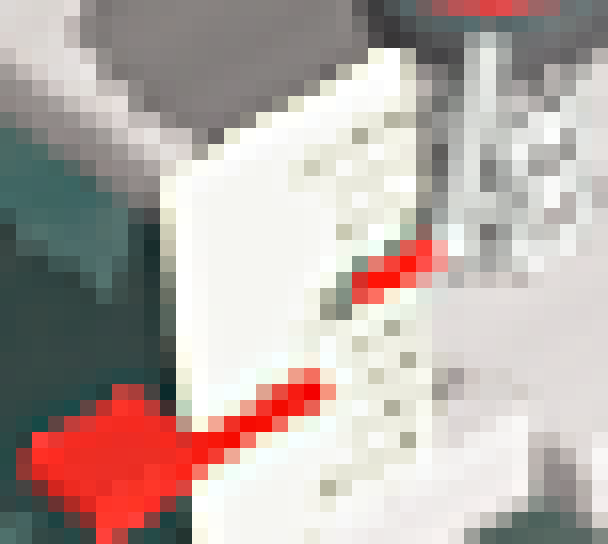

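Scene zoom: the red pointer tip is near px (230,286.3) and the bar's inner end near (228.2,291.7). The shadows give zb - zr of about 3.1 mm. Next I'll fit zr with a small silhouette render in both cameras.

```bash
cat > sil.py <<'E'
from red import *
from scipy.optimize import least_squares
S=6
def box(x0,x1,y0,y1,z0,z1): return [(a,b,c) for a in(x0,x1) for b in(y0,y1) for c in(z0,z1)]
def render(boxes,o,K,p,M,win,d):
    u0,u1,v0,v1=win; im=np.zeros(((v1-v0)*S,(u1-u0)*S),np.float32)
    for b in boxes:
        q=np.array([proj(P(l,*o),K,p,M) for l in b])+d
        q=((q-[u0-.5,v0-.5])*S)
        h=cv2.convexHull(np.float32(q)); cv2.fillConvexPoly(im,np.int32(np.round(h*16)),1,cv2.LINE_AA,4)
    return cv2.GaussianBlur(cv2.resize(im,(u1-u0,v1-v0),interpolation=cv2.INTER_AREA),(0,0),.45)
E
python3 - <<'E'
from sil import *
im=np.load("topavg.npy");_,Kt,pt,Mt=cam("top")
redt=np.clip((im[...,0]-(im[...,1]+im[...,2])/2)/200,0,1)
blut=np.clip((im[...,2]-im[...,0])/160,0,1)
reds,K,p,M,f=redz(4)
W=(205,240,278,306);T=reds[W[2]:W[3],W[0]:W[1]]
WT=(128,162,240,268);TT=redt[WT[2]:WT[3],WT[0]:WT[1]]
WB=(262,298,258,290);TB=blut[WB[2]:WB[3],WB[0]:WB[1]]
w=np.radians(-8.2);os=(.5299,.1050,w);ot=(.5339,.1030,w)
# params mm: z, xbar_front, xtip, ytip, tabx, rodlen, shift scene(2), shift top(2)
def parts(sg,z,xf,xt,yt,tx,rl,hx):
    m=lambda a,b:(min(sg*a,sg*b),max(sg*a,sg*b)); e=1e-3
    return ([box(xf*e,-.0515,*m(.119,.137),z*e-.0015,z*e+.0015),box((tx-hx)*e,(tx+hx)*e,*m(.137,.137+(.0275-2*hx*e)),z*e-.002,z*e+.002)],
      [box(xt*e-.0015,xt*e+.0015,*m(yt*e-rl*e,yt*e),.0465,.0495)])
def res(v,full=False):
    z,xf,xt,yt,tx,rl,hx,a,b,c,d=v
    A,B=parts(1,z,xf,xt,yt,tx,rl,hx)
    s=render(A+B,os,K,p,M,W,(a,b))-T
    t=render(A+B,ot,Kt,pt,Mt,WT,(c,d))-TT
    # scale top hides only tab/bar parts behind it in the top view; mask these pixels
    reg=np.array([ [ .003,.003,.004,.004,.003,0.1,.1,.003,.003,.003,.003]])
    return np.r_[s.ravel(),t.ravel()*.5]
for z0 in(30,33,36):
  best=None
  r0=least_squares(res,[z0,-55,-61,119,-50,9,6.5,0,0,0,0],diff_step=.004,x_scale=[3,2,2,2,2,2,.5,1,1,1,1],bounds=([26,-59,-66,114,-54,5,6.2,-3,-3,-3,-3],[42,-53,-55,123,-46,16,7.2,3,3,3,3]))
  print(r0.cost.round(2),r0.x.round(2))
E
```

```text
13.89 [ 35.18 -54.86 -60.18 118.94 -49.63   8.94   6.55   0.     0.     0.
   0.  ]
14.07 [ 35.24 -54.89 -60.28 118.97 -49.64   9.03   6.54   0.     0.     0.
   0.  ]
13.75 [ 35.43 -55.21 -59.78 118.92 -50.08   9.24   6.47   0.     0.     0.
   0.  ]
```

```bash
cat > f2.py <<'E'
from sil import *
im=np.load("topavg.npy");_,Kt,pt,Mt=cam("top")
redt=np.clip((im[...,0]-(im[...,1]+im[...,2])/2)/200,0,1)
blut=np.clip((im[...,2]-im[...,0])/130,0,1)
reds,K,p,M,f=redz(4)
W=(205,240,278,306);T=reds[W[2]:W[3],W[0]:W[1]]
WT=(128,162,246,268);TT=redt[WT[2]:WT[3],WT[0]:WT[1]]
w=np.radians(-8.2);os=(.5299,.1050,w);ot=(.5339,.1030,w)
e=1e-3
def parts(z,xf,xt,yt,tx,rl,hx):
    return [box(xf*e,-.0515,.119,.137,z*e-.0015,z*e+.0015),box((tx-hx)*e,(tx+hx)*e,.137,.1645-2*hx*e,z*e-.002,z*e+.002),
      box(xt*e-.0015,xt*e+.0015,yt*e-rl*e,yt*e,.0465,.0495)]
def res(q):
    v=q; A=parts(*v[:7])
    s=render(A,os,K,p,M,W,v[7:9])-T
    t=render(A,ot,Kt,pt,Mt,WT,v[9:11])-TT
    pr=np.r_[(v[7:11])*.3,(v[4]+50)*.3,(v[3]-119)*.5]
    return np.r_[s.ravel(),t.ravel()*.5,pr]
x0=np.array([33,-55,-61,119,-50,9,6.5,0,0,0,0.])
sc=np.array([1,1,1,1,1,1,.3,.6,.6,.6,.6])
def jac(q):
    return np.array([(res(q+h)-res(q-h))/.4 for h in np.diag(sc*.2)]).T/sc
for z0 in(30,33,36):
  x0[0]=z0;r0=least_squares(res,x0,jac=jac,x_scale=sc)
  print(r0.cost.round(2),r0.x.round(2))
E
python3 f2.py
```

```text
5.76 [ 33.59 -52.57 -58.32 119.71 -47.55   7.59   7.08   1.59  -0.73   0.29
   1.14]
6.02 [ 34.04 -53.03 -58.51 119.56 -47.95   7.98   7.09   1.34  -0.57   0.15
   0.99]
5.8 [ 34.17 -52.83 -58.01 119.29 -47.72   7.76   7.29   1.41  -0.4    0.17
   1.1 ]
```

zr is about 34 mm and zb about 36.5 mm, so the drops are about 14 mm (pad 9.4 mm) and 11.5 mm (pad 7.6 mm). I'll start moving: lift, square the yaw and close the fingers.

```bash
python3 -m pendant '[[0,0,-0.025,0.09],[0,0,-0.025,0.09],[0,0,-0.025,0.094],[0.032,-0.024,0,0],[0.032,-0.024,0,0],[0.032,-0.024,0,0],[0.032,-0.024,0,0],[0.032,-0.024,0,0]]' 0 20
```

```text
time: 2.82
ee_pos: [0.3303, -0.4804, 0.3088]
eef_rot: [1.0, -0.0, 0.0, 0.0]
ft_force: [0.4, -1.0, 0.2]
width: 0.0416
grip_force: 0.0
```

```bash
python3 -m pendant '[[0.03,-0.028,0,0],[0.03,-0.028,0,0],[0.03,-0.028,0,0],[0.03,-0.028,0,0],[0.03,-0.028,0,0],[0.01,-0.04,0,0],[0.01,-0.04,0,0],[0.01,-0.04,0,0]]'; python3 -m pendant '[[0,-0.04,0,0],[0,-0.04,0,0],[0,-0.04,0,0],[0,-0.04,0,0],[0,-0.04,0,0],[0,-0.04,0,0],[0,-0.04,0,0],[0,-0.04,0,0]]'
```

```text
time: 3.48
ee_pos: [0.5095, -0.2198, 0.3085]
eef_rot: [1.0, -0.0, 0.0, 0.0]
ft_force: [0.5, 0.2, 0.5]
width: 0.0006
grip_force: 0.0
time: 4.15
ee_pos: [0.5088, 0.1, 0.3089]
eef_rot: [1.0, -0.0, 0.0, 0.0]
ft_force: [0.5, 0.4, 0.1]
width: 0.0003
grip_force: 0.0
```

```bash
python3 -m pendant '[[0.004,-0.04,0,0],[0,-0.04,0,0],[0,-0.002,0.04,0],[0,0,0.04,0],[0,0,0.04,0],[0,0,0.04,0],[0,0,0.035,0],[0,0,0,0]]'
python3 - <<'E'
from h import *
a,K,p,M=cam("scene");b,Kt,pt,Mt=cam("top")
t=r.read_state()["ee_pos"]-[0,0,.011];print(t,proj(t,K,p,M),proj(t,Kt,pt,Mt))
z=lambda i,x,y:cv2.resize(i[y-37:y+37,x-50:x+50],(400,296),interpolation=2)
save("near.png",np.hstack([z(a,235,265),z(b,173,240)]))
E
```

```text
time: 4.82
ee_pos: [0.5094, 0.1784, 0.1072]
eef_rot: [1.0, -0.0, -0.005, 0.001]
ft_force: [-1.4, -0.6, -0.6]
width: 0.0005
grip_force: 0.0
[0.51294495 0.18026435 0.10292322] [237.48196784 237.03067155] [168.8591713 241.3493421]
```

View pics/near.png

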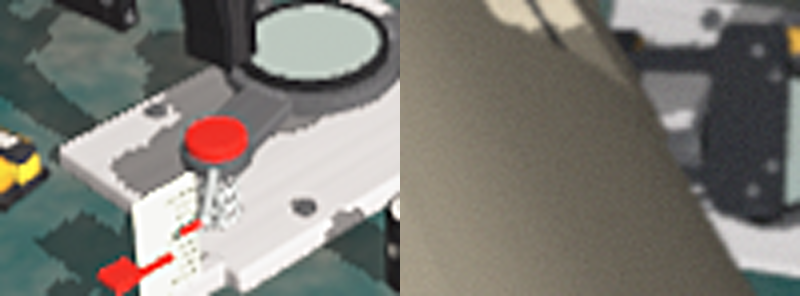

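The fingers hang just above and behind the red pad in the scene view, with the pad at px (239,262), and the arm was still settling. I'll descend closer and let it settle.

```bash
python3 -m pendant '[[0,-0.002,0.02,0],[0,0,0.015,0],[0,0,0,0],[0,0,0,0],[0,0,0,0]]'
python3 - <<'E'
from h import *
a,K,p,M=cam("scene");s=r.read_state();t=s["ee_pos"]-[0,0,.011];print(t,s["ft_force"],proj(t,K,p,M))
save("near2.png",cv2.resize(a[225:300,190:290],(800,600),interpolation=2))
E
```

```text
time: 5.33
ee_pos: [0.5146, 0.1827, 0.0811]
eef_rot: [1.0, -0.0, 0.002, -0.0]
ft_force: [-0.5, 0.3, 0.8]
width: 0.0005
grip_force: 0.0
[0.51448628 0.18263275 0.06980612] [-0.22174958  0.48206223 -0.55232871] [236.92874446 254.33461888]
```

View pics/near2.png

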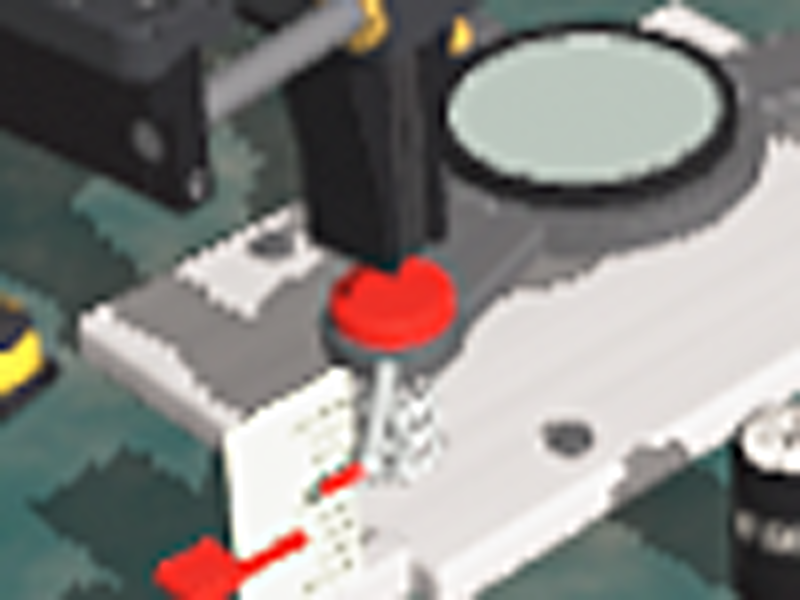

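The fingertips are centred over the red pad, about 12 mm above it: tip face at px (237.5,254), matching the prediction. I'll press partway and check the force and pointer.

```bash
python3 -m pendant '[[-0.001,0,0.006,0],[0,0,0.0045,0],[0,0,0.002,0],[0,0,0.002,0],[0,0,0.002,0],[0,0,0.002,0],[0,0,0,0],[0,0,0,0]]'
cat > tip.py <<'E'
from sil import *
import sys
reds,K,p,M,f=redz(3)
s=r.read_state();print("t",s["time"],"tip z mm",((s["ee_pos"][2]-.011)*1e3).round(2),s["ee_pos"].round(4),s["ft_force"].round(2))
W=(205,240,278,306);T=reds[W[2]:W[3],W[0]:W[1]]
os=(.5299,.1050,np.radians(-8.2));e=1e-3
v0=[33.9,-52.8,-58.3,119.5,-47.7,7.8,7.1,1.45,-.57]
def res(q,z=None):
    z,zp,a,b=q; _,xf,xt,yt,tx,rl,hx=v0[:7]
    A=[box(xf*e,-.0515,.119,.137,z*e-.0015,z*e+.0015),box((tx-hx)*e,(tx+hx)*e,.137,.1645-2*hx*e,z*e-.002,z*e+.002),
      box(xt*e-.0015,xt*e+.0015,yt*e-rl*e,yt*e,zp*e-.0015,zp*e+.0015)]
    return np.r_[(render(A,os,K,p,M,W,(a,b))-T).ravel(),(a-1.45)*2,(b+.57)*2]
sc=np.array([1,1,.6,.6])
def jac(q): return np.array([(res(q+h)-res(q-h))/.4 for h in np.diag(sc*.2)]).T/sc
for zp in (float(sys.argv[1]),):
    o=least_squares(res,[33.9,zp,1.45,-.57],jac=jac,x_scale=sc);print("mark z, pointer z:",o.x.round(2),o.cost.round(2))
print((reds[282:300,216:238]*9).round().astype(int))
E
python3 tip.py 41
```

```text
time: 6.05
ee_pos: [0.5123, 0.1825, 0.0602]
eef_rot: [1.0, 0.0, 0.0, -0.0]
ft_force: [0.0, 1.5, 4.9]
width: 0.0006
grip_force: 2.5
t 6.2 tip z mm 49.26 [0.5123 0.1825 0.0603] [-0.49  2.03  5.26]
mark z, pointer z: [33.94 35.53  1.56 -0.56] 3.92
[[0 0 1 0 0 0 0 0 0 0 0 0 0 0 0 0 0 0 1 0 0 0]
 [0 0 1 0 0 0 0 0 0 0 0 0 0 0 0 0 0 0 0 0 0 0]
 [0 0 0 0 0 0 0 0 0 0 0 0 0 0 0 0 0 0 1 0 0 0]
 [0 0 0 0 0 0 0 0 0 0 0 0 0 0 0 0 0 0 0 0 0 0]
 [0 0 0 0 0 0 0 0 0 0 0 0 0 0 0 1 0 0 0 0 0 0]
 [0 0 0 0 0 0 0 0 0 0 0 0 0 0 0 0 0 0 0 0 0 0]
 [0 0 0 0 0 0 0 0 0 0 0 0 0 0 0 0 0 0 0 1 0 0]
 [0 0 0 0 0 0 0 0 0 0 0 0 0 0 0 0 0 1 7 7 0 0]
 [0 0 0 0 0 0 0 0 0 0 0 0 0 0 0 0 4 8 9 9 1 0]
 [0 0 0 0 0 0 0 0 0 0 4 6 0 0 0 8 9 6 2 3 0 0]
 [5 0 0 0 0 0 0 0 3 7 9 9 6 2 1 9 9 4 0 0 0 0]
 [9 6 1 0 0 0 0 4 9 9 9 6 1 1 0 3 2 0 0 0 0 0]
 [9 9 9 2 0 4 9 9 9 6 1 0 0 0 0 0 0 0 0 0 0 0]
 [9 9 9 8 9 9 9 6 1 0 0 0 0 0 0 0 0 1 0 0 0 0]
 [9 9 9 9 9 8 3 0 0 0 0 0 0 0 0 0 0 0 0 0 0 0]
 [9 9 9 9 6 0 0 0 0 0 0 0 0 0 0 0 0 0 0 0 0 0]
 [9 9 9 7 0 0 0 0 0 0 0 0 1 0 0 0 0 0 0 0 0 0]
 [9 9 4 0 0 0 0 0 0 0 0 0 0 0 0 0 0 0 0 0 0 0]]
```

The press went slightly deeper than planned. It is now at about 8.7 mm, which puts the pointer about 1.0–1.6 mm above the mark. It needs about 0.8 mm more on the pad.

```bash
python3 -m pendant '[[0,0,0.0008,0],[0,0,0,0],[0,0,0,0]]'; python3 tip.py 34
```

```text
time: 6.45
ee_pos: [0.5122, 0.1824, 0.0594]
eef_rot: [1.0, 0.0, 0.0, -0.0]
ft_force: [-1.3, 3.0, 5.5]
width: 0.0002
grip_force: 2.7
t 6.6 tip z mm 48.41 [0.5122 0.1825 0.0594] [-0.59  2.64  4.82]
mark z, pointer z: [33.82 34.19  1.58 -0.64] 3.82
[[0 0 1 0 0 0 0 0 0 0 0 0 0 0 0 0 0 0 1 0 0 0]
 [0 0 1 0 0 0 0 0 0 0 0 0 0 0 0 0 0 0 0 0 0 0]
 [0 0 0 0 0 0 0 0 0 0 0 0 0 0 0 0 0 0 0 0 0 0]
 [0 0 0 0 0 0 0 0 0 0 0 0 0 0 0 0 0 0 0 0 0 0]
 [0 0 0 0 0 0 0 0 0 0 0 0 0 0 0 1 0 0 0 0 0 0]
 [0 0 0 0 0 0 0 0 0 0 0 0 0 0 0 0 0 0 1 0 0 0]
 [0 0 0 0 0 0 0 0 0 0 0 0 0 0 0 0 0 0 0 0 0 0]
 [0 0 0 0 0 0 0 0 0 0 0 0 0 0 0 0 0 0 2 4 0 0]
 [0 0 0 0 0 0 0 0 0 0 0 0 0 0 0 0 0 7 8 8 0 0]
 [0 0 0 0 0 0 0 0 0 0 4 6 1 0 0 0 8 9 8 7 2 0]
 [5 0 0 0 0 0 0 0 3 7 9 9 6 1 1 9 9 9 3 0 0 0]
 [9 6 1 0 0 0 0 4 9 9 9 6 4 1 0 6 6 0 0 0 0 0]
 [9 9 9 2 0 4 9 9 9 6 1 0 0 0 0 0 0 0 0 0 0 0]
 [9 9 9 8 9 9 9 6 1 0 0 0 0 0 0 0 0 0 0 0 0 0]
 [9 9 9 9 9 9 3 0 0 0 0 0 0 0 0 0 0 0 0 0 0 0]
 [9 9 9 9 6 0 0 0 0 0 0 0 0 0 0 0 0 0 0 0 0 0]
 [9 9 9 7 0 0 0 0 0 0 0 0 1 0 0 0 0 0 0 0 0 0]
 [9 9 4 0 0 0 0 0 0 0 0 0 0 0 0 0 0 0 0 0 0 0]]
```

Pointer and mark now agree to about 0.3 mm (34.2 vs 33.8 by image, 33.6 by kinematics). I'll hold for a second, then release.

```bash
python3 -m pendant '[[0,0,0,0],[0,0,0,0],[0,0,0,0],[0,0,0,0],[0,0,0,0],[0,0,0,0],[0,0,0,0],[0,0,0,0]]'; python3 -m pendant '[[0,0,0,0],[0,0,0,0],[0,0,-0.02,0],[0,0,-0.03,0],[0,0,-0.01,0],[0,0,0,0],[0,0,0,0]]'; python3 tip.py 48 | head -2
```

```text
time: 7.27
ee_pos: [0.5122, 0.1824, 0.0594]
eef_rot: [1.0, -0.0, 0.0, -0.0]
ft_force: [-0.2, 3.0, 4.9]
width: 0.0008
grip_force: 2.7
time: 7.85
ee_pos: [0.5122, 0.1816, 0.1189]
eef_rot: [1.0, -0.0, 0.0, 0.0]
ft_force: [0.0, -0.5, -0.2]
width: 0.0005
grip_force: 0.0
t 8.0 tip z mm 106.82 [0.5114 0.1816 0.1178] [ 0.16  0.17 -0.17]
mark z, pointer z: [33.54 47.68  1.44 -0.72] 3.93
```

Red has sprung back (pointer at 47.7). Next is blue: zb ≈ 36.8, so the tip should go to about z 50.6 (TCP 0.0616).

```bash
python3 -m pendant '[[-0.005,0.037,0,0],[-0.005,0.037,0,0],[-0.005,0.037,0,0],[-0.005,0.036,0,0],[0,0,0.02,0],[0,0,0.018,0],[0,0,0,0],[0,0,0,0]]'
python3 - <<'E'
from h import *
a,K,p,M=cam("scene");s=r.read_state();t=s["ee_pos"]-[0,0,.011];print(t,s["ft_force"],s["time"],proj(t,K,p,M))
save("blue.png",cv2.resize(a[185:260,250:350],(800,600),interpolation=2))
E
```

```text
time: 8.67
ee_pos: [0.491, 0.0353, 0.0802]
eef_rot: [1.0, 0.0, -0.002, -0.0]
ft_force: [0.4, -0.3, 0.2]
width: 0.0005
grip_force: 0.0
[0.49186319 0.03569179 0.0701851 ] [-0.69630742 -0.06163136  1.24511446] 8.7167 [301.14939196 220.09828428]
```

View pics/blue.png

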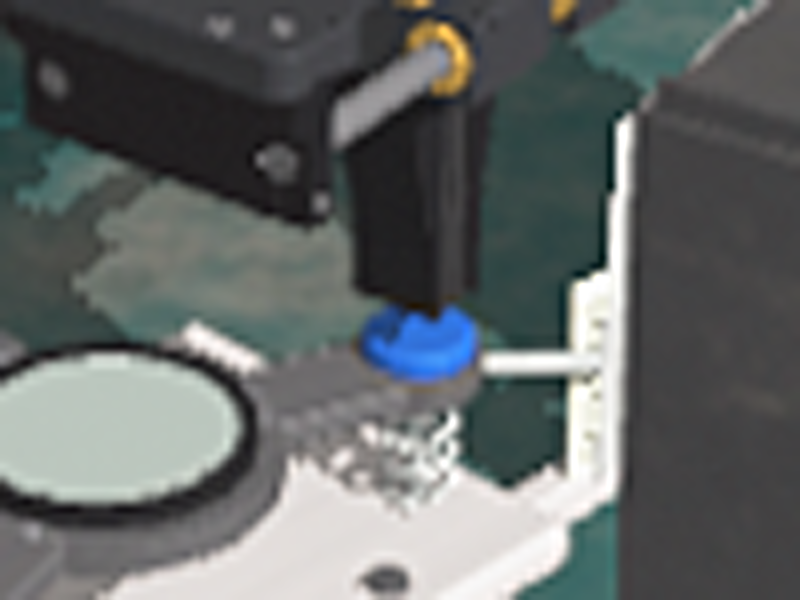

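The tips are centred over the blue pad (px 302,227), about 12 mm above it. I'll press just short of the target and then trim.

```bash
python3 -m pendant '[[0,0,0.008,0],[0,0,0.003,0],[0,0,0.002,0],[0,0,0.002,0],[0,0,0.002,0],[0,0,0,0],[0,0,0,0],[0,0,0,0]]'
```

```text
time: 9.38
ee_pos: [0.4922, 0.0351, 0.0644]
eef_rot: [1.0, -0.0, 0.0, 0.0]
ft_force: [-2.4, -0.9, 3.8]
width: 0.0004
grip_force: 1.8
```

```bash
python3 -m pendant '[[0,0,0.0014,0],[0,0,0.0013,0],[0,0,0,0],[0,0,0,0]]'
```

```text
time: 9.72
ee_pos: [0.4921, 0.0352, 0.0615]
eef_rot: [1.0, -0.0, -0.0, 0.0]
ft_force: [-2.3, -1.1, 4.3]
width: 0.0001
grip_force: 2.3
```

Run:
```python
from fit import *
i,K,p,M=cam("top")
m=cen(i,"b",(262,300,258,290));print(m.sum())
o=(.5339,.1030,np.radians(-8.2));s=.0005
src=np.float32([proj(P((a,b,0),*o),K,p,M) for a,b in((.07,-.06),(.07,-.16),(-.07,-.16),(-.07,-.06))])
v=cv2.warpPerspective(i,cv2.getPerspectiveTransform(src,np.float32([(0,0),(200,0),(200,280),(0,280)])),(200,280))
save("bp.png",cv2.resize(np.hstack([v,np.load("R.npy").clip(0,255).astype(np.uint8)]),None,fx=1.9,fy=1.9))
s=r.read_state();print(s["ee_pos"],s["ft_force"],s["time"])
```

```text
0
[0.49217225 0.03513711 0.06157537] [-2.19247344 -1.22320309  4.29086782] 9.7667
```

View pics/bp.png

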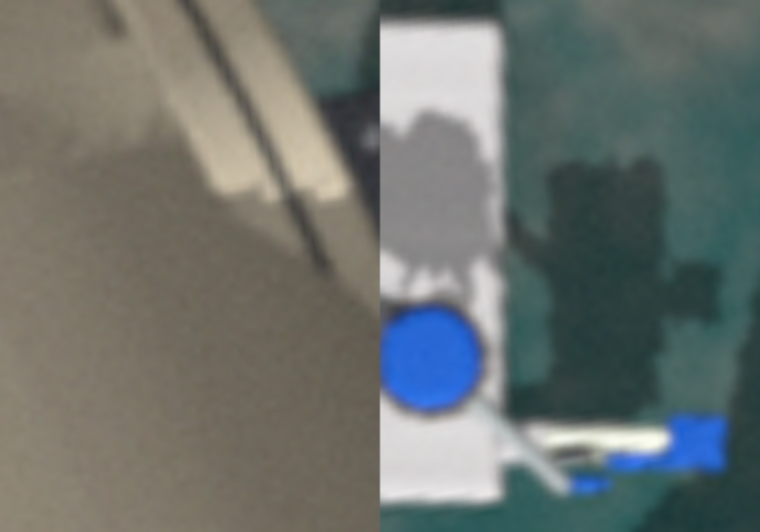

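The arm hides the blue scale from above, so I rely on the measured depth: 7.45 mm, pointer at about 36.8 mm. I'll hold and release.

```bash
python3 -m pendant '[[0,0,0,0],[0,0,0,0],[0,0,0,0],[0,0,0,0],[0,0,0,0],[0,0,0,0],[0,0,0,0],[0,0,0,0]]'; python3 -m pendant '[[0,0,0,0],[0,0,0,0],[0,0,0,0],[0,0,-0.02,0],[0,0,-0.04,0],[0,0,-0.04,0],[0,0,-0.04,0],[0,0,0,0]]';python3 -m pendant '[[0,0,0,0],[0,0,0,0],[0,0,0,0],[0,0,0,0],[0,0,0,0],[0,0,0,0]]'
python3 - <<'E'
from h import *
for n in("scene",):
    cam(n)
    for t in("transformer","capacitor","blue_top"): print(t,[(round(o["score"],2),np.round(o["bbox"],1)) for o in r.outline_of(t,n)[:1]])
print(r.read_state()["ft_force"]); print(r.close_job())
E
```

```text
time: 10.43
ee_pos: [0.4922, 0.0352, 0.0615]
eef_rot: [1.0, -0.0, 0.0, 0.0]
ft_force: [-3.1, -1.2, 3.9]
width: 0.0004
grip_force: 2.3
time: 11.1
ee_pos: [0.4957, 0.0362, 0.2089]
eef_rot: [1.0, 0.0, 0.006, -0.0]
ft_force: [0.7, 0.8, 0.9]
width: 0.0002
grip_force: 0.0
time: 11.6
ee_pos: [0.4918, 0.0352, 0.2008]
eef_rot: [1.0, -0.0, -0.001, -0.0]
ft_force: [-0.3, -0.3, -0.6]
width: 0.0001
grip_force: 0.0
transformer [(0.82, array([183.2, 267.1,  23.8,  30.2]))]
capacitor [(0.88, array([289.8, 287.5,   8.9,  26.2]))]
blue_top [(0.39, array([271.6, 254. ,  80.9,  59. ]))]
[-0.55401008  0.85771215 -0.66409793]
the job is handed in; nothing more can be done
None
```

I pressed the red pad and then the blue pad to their marks, held each for about a second, released them and handed the job in: red's level and spring-back were checked by camera, but blue's level relies on press depth and a shadow-based mark height, and its spring-back was not checked by camera.

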